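Uncover the valve box and shut the marked water valve

ROBOT

A 6-joint arm with a two-finger parallel gripper is mounted at the origin on the work surface. World frame = base frame: x ahead of the robot, y to its left, z up, the work surface at z = 0. Lengths are in m, angles in rad, forces in N, time in s.
With the tool pointing down it reaches from about 0.425 to 0.95 m from the base axis. Payload 3.5 kg.
Tool frame: the origin (TCP) lies on the centre line of the jaws, within the pads' length; the fingertips stand 14 mm ahead of it and the grasp point (between the pads) lies 5 mm behind it (tips_ahead is the distance from the TCP to the fingertips, in m); y points along the fingers, z is the direction in which the jaws open and shut, and the axes are right-handed (so a half turn about y gives the same grasp; the last joint's range is limited). The gripper opens to 85 mm and grips with 20 to 120 N. Pads are 22 mm wide; open, the fingers measure 114 mm over their backs; the gripper's body (76 mm by 85 mm) begins 54 mm behind the grasp point. The pads swing forward as they close: fully open they stand 13 mm farther back than shut.
Start: joints at [1.053, 0.286, 1.577, -0, 1.279, -0.15], TCP at [0.243, 0.63, 0.245] pointing down, gripper open.
Joint ranges: [-2.77, 2.77], [-0.9, 2.22], [0.21, 2.48], [-1.53, 4.67], [0.24, 2.81], [-2.84, 2.84]. Speed limits (rad/s): [2.79, 2.79, 3.14, 3.14, 3.14, 3.14].

INTERFACE

Orientations are given as a unit quaternion [x, y, z, w].
In Python, from plant import get_state, read_camera, sign_off, tips_ahead gives the robot as it stands.
- The arm moves only by the tool send_rows, never from a script. Its argument "plan" is a list of rows, each a list of 2 entries, a list of its own where there are three numbers: the shift along the tool's x, y, z in units of 12 cm (1.0 is 12 cm), then the turn, a rotation vector about the tool's x, y, z in units of 360 degrees (1.0 is 360 degrees). In form: [[[tx, ty, tz], [rx, ry, rz]], ...]. A call has 1 to 12 rows; each row shifts and turns the commanded pose from where the row before left it, along the tool's axes as they then stand; what a row does not reach is not made up. A row lasts 1/10 s, in which the tool goes at most 50 mm and 8.59 degrees, less where a joint would pass 70% of its speed; a pose out of reach is approached as far as the arm can. A call with a number of a shift or a turn outside -1 to 1 is refused whole. A call with a gripper value outside its range is refused whole. "gripper" is the closure, from 0 (fully open) to 1 (shut), set as the call begins (left out, the last holds). The fingers move at their own pace and stop on an object; "grip_force" is the grip in N (left out, the last holds). Time passes only in rows, so rows that do not move let the fingers close. It gives the time, the measured TCP pose, the force and the opening at its end, in the units of the state.
- get_state(): the state, without advancing time (a new reading comes with each control period).
- read_camera(name): name is "scene" or "top" or "wrist"; returns a dict with "img" (400x640x3 uint8, blue, green, red), "fx", "fy", "cx", "cy" (pixels), "world_from_camera" (4x4, takes a point from camera to world coordinates); the wrist camera has in their place "mount" (4x4, takes a point from camera to tool coordinates, whose origin is the TCP and whose axes are the tool frame's). Camera axes: x right, y down, z forward; pixel columns grow to the right and rows downward; lengths in m; the calibration is good to about 2 mm. The wrist camera is an equidistant fisheye: a pixel r from the principal point sees the ray r / f radians off the axis. A picture is of the moment at which its call begins: read the wrist's pose just before it. There is no depth.
- sign_off(): hands the job in, once; it reports no verdict.
The state is a dict: "time": time; "qpos": joint angles; "dq": joint speeds; "joint_efforts": joint torques, N m; "eef_pos": TCP position; "tcp_rot": TCP orientation; "contact_force": force on the tool from outside, world axes, zero at the start; "wrist_torque": the same for the moment, N m; "opening": opening from 0.0 (shut) to 1.0 (fully open).
Only numpy, scipy, OpenCV 4.12 (cv2) and the standard library are available. Lean on these libraries where they do the work, as an engineer would, in place of code of your own. Each camera call takes 0.05 s, during which the arm holds its last target. There are 200 camera calls.

TASK

Turn off the water to the brush washer: push the wooden cover of the valve box sideways along its track, right up to the stop at the far end of the tiled deck, so that the two valve handles lie open to view; then push the marked handle, the one that ends in a round disc, clockwise through its quarter turn until it is fully shut across its pipe. Do it all by pushing with the fingertips: do not lift the cover, and leave the plain straight handle and the things standing around as they are.

Things in the scene. Friction and masses are not known exactly. Their poses are not given: they have to be found in the camera images.
- shelf: fixed low blue-tiled shelf, 70 mm high, 545 mm long (y -145..400 mm), 290 mm deep (x). Origin on the table under the centre of the valve box's opening; z up, y along the cover's track towards the tiled deck, x to the back ledge. Two runners 70 mm high carry the cover; guide rails on them at x +-78.5..88.5 mm rise to 84 mm. Back ledge: x 88.5..200 mm, 70 mm high, bystanders stand on it.
- opening (a point): centre of the valve box's opening, 70 mm above the table, shelf x = y = 0; under the cover at first. The opening spans x -65..65, y -120..120 mm; its floor is 6 mm above the table. Two valves stand in it.
- far_stop (a point): inner face of the stop at the far (+y) end of the track, at shelf x = 0, y = 386 mm, 70 mm above the table; the stop rises to 84 mm. The tiled deck that takes the cover lies at y 120..386 mm, 1.5 mm below the runners. A like stop at y = -136 mm.
- cover: loose light wooden board lying on the runners between the rails, 152 mm (x, across the track) by 262 mm (y, along it) by 8 mm, 0.2 to 0.45 kg; upper face 78 mm above the table. Origin at the centre of its underside, axes as the shelf's. Slides along y under a few N, 2.5 mm play each side; origin at shelf y about 0 when shut, 255 mm at the far stop.
- ridge (a point): centre of the wooden ridge that stands across the middle of the cover: 80 mm along x, 16 mm along y, from 78 to 104 mm above the table (this point at 91 mm). Push on its side to slide the cover.
- disc_stem (a point): vertical turning axis of the marked handle, which ends in a flat round disc, at mid-handle height, 56 mm above the table. One of two like valves at shelf x = 30 mm, y = -55 or +55 mm (either may be at either place). Copper pipe under it along the shelf's x, top 29 mm above the table; brass valve body up to 33 mm (its end rings 36 mm), stem 14 mm thick.
- disc_end (a point): centre of the round disc of the marked handle, 44 mm from the axis, 56 mm above the table. The disc is 32 mm across and 8 mm thick (52 to 60 mm above the table); the bar from axis to disc is 12 mm wide. Plain steel like the other handle.
- disc_handle (a joint): angle of the marked handle: 0 = open, along the pipe and pointing to the shelf's -x (towards the robot); grows clockwise seen from above to 1.571 = fully shut at its stop, across the pipe and pointing to the shelf's +y. Starts at 0 to 0.35. Held by friction (about 2 N at the disc), stays where it is left.
- straight_stem (a point): turning axis of the other valve, whose handle is a plain straight steel bar; same heights, at the other of the two places.
- straight_end (a point): point on the plain straight bar 44 mm from its axis, 56 mm above the table; the bar is 12 mm wide, 8 mm thick and reaches 60 mm from the axis. It turns as easily as the marked one; leave it.
- mermaid: red-painted terracotta mermaid, about 105 mm tall on a 60 mm round foot, on the back ledge; origin under its foot
- washer: open brass brush washer, 74 mm across, 55 mm tall, on the back ledge; origin under its centre
- jar: glass jar of wooden stirring sticks, 64 mm across, sticks reaching about 132 mm up, on the back ledge; origin under its centre
- stone: round clay burnishing stone, 60 mm across, 32 mm thick, on the back ledge behind the valve box; origin under its centre
- dish: small terracotta bowl, 72 mm across, 26 mm tall, on the back ledge behind the valve box; origin under its centre
- brush: paint brush lying on the table beside the near (-y) end of the shelf, handle towards the robot; origin under the brush

How it is judged:
On the way, in this order (a step that is already met when the one before it is completed fails the run):
1. the cover is slid aside to the far end of its track (y of cover in the frame of shelf above 0.23 m), for 0.2 s.
2. the handle with the disc is pushed fully shut (value of joint disc_handle above 1.45 rad), for 0.2 s.
At the end, for the whole second after the job is handed in: The cover lies flat and still on its track within 25 mm of the far stop, the handle with the disc is within 0.12 rad (7 degrees) of fully shut, the end of the straight handle is within 12 mm and every bystander within 30 mm of where it was (y of cover in the frame of shelf above 0.23 m and value of joint disc_handle above 1.45 rad and height (world z) of cover below 0.076 m and angle between cover's own z axis and vertical below 0.05 rad and linear speed of cover below 0.02 m/s and distance of straight_end from where it was at the start of the episode below 0.012 m and distance of each of mermaid, washer, jar, stone, dish, brush from where it was at the start of the episode below 0.03 m); the robot touches nothing.
It fails at once if the cover is lifted (by more than 12 mm) or tipped up (height (world z) of cover above 0.082 m or angle between cover's own z axis and vertical above 0.12 rad).
It fails at once if the straight handle is moved (its end by more than 12 mm) (distance of straight_end from where it was at the start of the episode above 0.012 m).
It fails at once if a bystander is lifted, carried or pushed more than 30 mm (distance of any of mermaid, washer, jar, stone, dish, brush from where it was at the start of the episode above 0.03 m).
It also fails if it takes over 51 s, if anything falls off the work surface, if the arm or the gripper's body presses on something with over 40 N, if the wrist force passes 120 N, or if a joint passes its speed limit or range.

## Working session

There is one attempt and no reset: what is moved stays moved. The work goes in short steps, Python scripts to look and compute and a tool call to move; the robot and the scene stay as the last step left them, time stands still between calls to the robot, and variables do not carry over. Pictures are saved under pics/ and viewed, about 8 in all and at most 12, crops included, and the job is handed in when it is done.

Besides the shell and the picture viewer there is one more tool, called after "Emit:" in YAML: its name, and indented under it one key for each argument. send_rows: Moves the arm, as the interface text tells. Its arguments: {"type":"object","properties":{"plan":{"type":"array"},"gripper":{"type":"number"},"grip_force":{"type":"number"}},"required":["plan"]}

```bash
mkdir -p pics; ls; python3 - <<'E'
from plant import *
import cv2,numpy as np
s=get_state();print({k:np.round(v,3) for k,v in s.items()}, tips_ahead)
for n in("scene","top"):
    r=read_camera(n);cv2.imwrite(f"pics/{n}0.png",r["img"]);print(n,r["fx"],r["fy"],r["cx"],r["cy"],np.round(r["world_from_camera"],3).tolist())
E
```

```text
pics
{'time': np.float64(0.0), 'qpos': array([ 1.053,  0.287,  1.578, -0.   ,  1.279, -0.15 ]), 'dq': array([-0.   , -0.001, -0.002, -0.   ,  0.001,  0.001]), 'joint_efforts': array([-0.0000e+00, -4.0598e+01, -2.9263e+01, -0.0000e+00,  6.0000e-03,
       -0.0000e+00]), 'eef_pos': array([0.242, 0.629, 0.244]), 'tcp_rot': array([ 0.696, -0.13 ,  0.129, -0.694]), 'contact_force': array([0.48 , 0.087, 0.885]), 'wrist_torque': array([-0.   , -0.019,  0.   ]), 'opening': np.float64(1.001)} 0.014
scene 486.155662603032 486.155662603032 319.5945624232717 192.73132803613493 [[0.755, 0.366, -0.543, 1.259], [0.655, -0.451, 0.606, -0.726], [-0.023, -0.814, -0.581, 0.772], [0.0, 0.0, 0.0, 1.0]]
top 468.5768302575455 468.5768302575455 326.13943941577804 201.5464987094704 [[-0.0, -0.993, 0.122, 0.466], [-1.0, -0.002, -0.019, -0.02], [0.019, -0.122, -0.992, 1.279], [0.0, 0.0, 0.0, 1.0]]
```

View pics/top0.png

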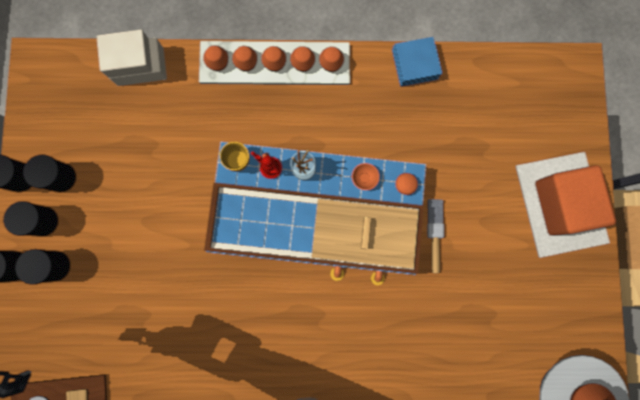

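View pics/scene0.png

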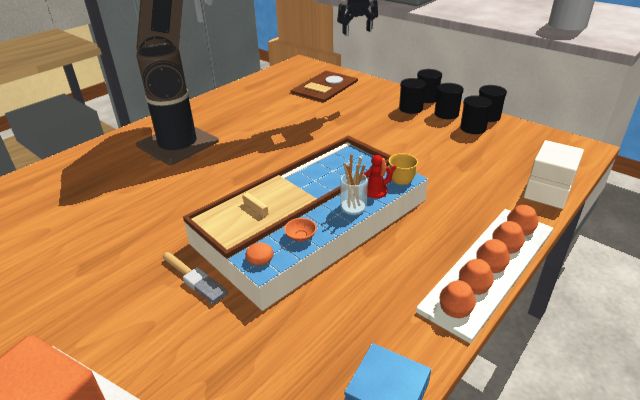

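The top view shows the shelf slightly turned. The cover lies at the right (-y), the ridge is near (368,233), and the deck is at the left. I'll zoom in to get the corners.

```bash
python3 - <<'E'
import cv2
a=cv2.imread("pics/top0.png")[130:290,195:455];cv2.imwrite("pics/topc.png",cv2.resize(a,None,fx=3,fy=3,interpolation=cv2.INTER_CUBIC))
E
```

```text
(no output)
```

View pics/topc.png

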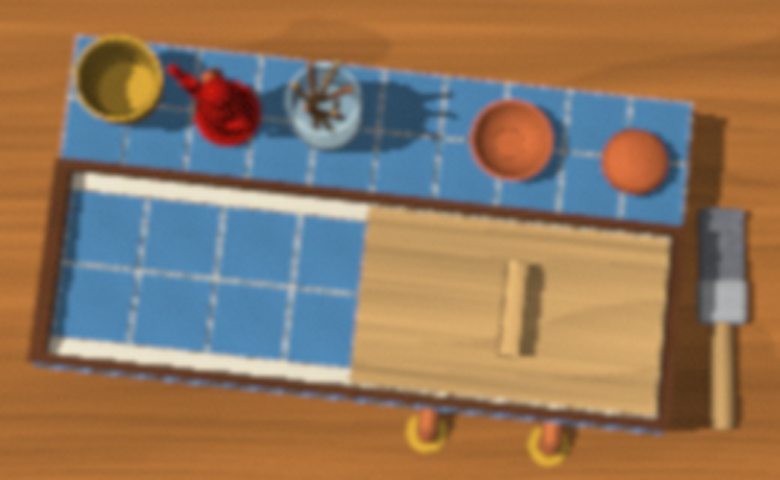

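```bash
cat > h.py <<'E'
from plant import *
import cv2,numpy as np
from scipy.optimize import least_squares
from scipy.spatial.transform import Rotation as R
def ray_to_plane(r,px,z):
    px=np.atleast_2d(px);T=r["world_from_camera"]
    d=np.c_[(px[:,0]-r["cx"])/r["fx"],(px[:,1]-r["cy"])/r["fy"],np.ones(len(px))]@T[:3,:3].T
    z=np.broadcast_to(z,len(px));return T[:3,3]+d*((z-T[2,3])/d[:,2])[:,None]
E
python3 - <<'E'
from h import *
r=read_camera("top")
P=np.array([(77,35,200,400,70),(693,103,200,-145,70),(58,158,88.5,400,84),(32,362,-88.5,400,84),(663,430,-88.5,-145,84),
(368,205,76,131,78),(352,383,-76,131,78),(658,418,-76,-131,78),(671,235,76,-131,78),(514,308,0,0,104)],float)
px=P[:,:2]/3+[195,130]
W=ray_to_plane(r,px,P[:,4]/1e3)[:,:2]
S=P[:,2:4]/1e3
def f(p,W=W,S=S):
    c,s=np.cos(p[2]),np.sin(p[2]);return (S@np.array([[c,s],[-s,c]])+p[:2]-W)
o=least_squares(lambda p:f(p).ravel(),[.5,-.1,0],loss="soft_l1",f_scale=.003)
print(o.x,np.degrees(o.x[2]));print(np.round(f(o.x)*1e3,1))
E
```

```text
[ 0.53207104 -0.1442387  -0.10414976] -5.967341545588463
[[ 0.  -0.8]
 [ 2.  -2.2]
 [ 0.6  0.4]
 [-1.6  2.1]
 [-1.2 -8.4]
 [-0.6 -0.2]
 [ 0.4  2.3]
 [ 2.8  1.5]
 [-2.3  0.6]
 [ 0.2 -0.3]]
```

```bash
cat >> h.py <<'E'
SH=np.array([.532,-.144]);YAW=-.104
c,s=np.cos(YAW),np.sin(YAW);RS=np.array([[c,-s],[s,c]])
def to_shelf(p): return (np.asarray(p)[...,:2]-SH)@RS
def to_world(p): return np.asarray(p)@RS.T+SH
def st():
    S=get_state();A=R.from_quat(S["tcp_rot"]).as_matrix()
    print("t",S["time"],"shelf xy",np.round(to_shelf(S["eef_pos"])*1e3,1),"z",round(S["eef_pos"][2]*1e3,1),"F",np.round(S["contact_force"],1),"open",round(S["opening"],2),"q",np.round(S["qpos"],2))
    B=np.eye(3);B[:2,:2]=RS;print(np.round(B.T@A,3))
    return S,B.T@A
E
python3 - <<'E'
from h import *
S,A=st();print(to_world([[0,-.03],[0,.23]]))
# target: tool z along shelf +-x, y down
for sg in (1,-1):
    T=np.c_[np.cross([0,0,-1],[sg,0,0]),[0,0,-1],[sg,0,0]];print(sg,(R.from_matrix(A).inv()*R.from_matrix(T)).as_rotvec()/2/np.pi)
    print("shift to above (0,-.035,.17):",A.T@(np.array([0,-.035,.17])-np.r_[to_shelf(S["eef_pos"]),S["eef_pos"][2]])/.12)
E
```

```text
t 0.15 shelf xy [-368.3  739.2] z 244.2 F [-1.  -0.3 -0.1] open 1.0 q [ 1.05  0.29  1.58  0.    1.28 -0.15]
[[ 0.965 -0.001  0.261]
 [-0.261 -0.002  0.965]
 [-0.    -1.    -0.002]]
[[ 0.52888562 -0.17383791]
 [ 0.5558769   0.08475728]]
1 [2.75825996e-04 2.08013696e-01 1.51024782e-04]
shift to above (0,-.035,.17): [ 4.64549137  0.62712175 -5.42714779]
-1 [ 1.62328944e-04 -2.91986150e-01 -2.96471494e-04]
shift to above (0,-.035,.17): [ 4.64549137  0.62712175 -5.42714779]
```

Emit:
send_rows:
  plan:
    - [[0.3, 0, -0.25], [0, 0, 0]]
    - [[0.3, 0, -0.25], [0, 0, 0]]
    - [[0.3, 0, -0.25], [0, 0, 0]]
    - [[0.3, 0, -0.25], [0, 0, 0]]
    - [[0.3, 0, -0.25], [0, 0, 0]]
    - [[0.3, 0, -0.25], [0, 0, 0]]
    - [[0.3, 0, -0.25], [0, 0, 0]]
    - [[0.3, 0, -0.25], [0, 0, 0]]
    - [[0.3, 0, -0.25], [0, 0, 0]]
    - [[0.3, 0, -0.25], [0, 0, 0]]
    - [[0.3, 0, -0.25], [0, 0, 0]]
    - [[0.3, 0, -0.25], [0, 0, 0]]
  gripper: 1

```text
time: 1.35
eef_pos: [0.5167, 0.1368, 0.2452]
tcp_rot: [-0.695, 0.129, -0.129, 0.695]
contact_force: [1.1, -0.0, 0.3]
opening: 0.002
```

Emit:
send_rows:
  plan:
    - [[0.13, 0, -0.3], [0, 0, 0]]
    - [[0.13, 0, -0.3], [0, 0, 0]]
    - [[0.13, 0, -0.3], [0, 0, 0]]
    - [[0.13, 0, -0.3], [0, 0, 0]]
    - [[0.13, 0, -0.3], [0, 0, 0]]
    - [[0.13, 0, -0.3], [0, 0, 0]]
    - [[0.13, 0, -0.3], [0, 0, 0]]
    - [[0.13, 0, -0.3], [0, 0, 0]]

```text
time: 2.15
eef_pos: [0.5289, -0.1765, 0.2451]
tcp_rot: [-0.695, 0.129, -0.129, 0.695]
contact_force: [0.5, 0.4, 1.0]
opening: -0.001
```

Emit:
send_rows:
  plan:
    - [[0, 0, 0], [0, 0.0231, 0]]
    - [[0, 0, 0], [0, 0.0231, 0]]
    - [[0, 0, 0], [0, 0.0231, 0]]
    - [[0, 0, 0], [0, 0.0231, 0]]
    - [[0, 0, 0], [0, 0.0231, 0]]
    - [[0, 0, 0], [0, 0.0231, 0]]
    - [[0, 0, 0], [0, 0.0231, 0]]
    - [[0, 0, 0], [0, 0.0231, 0]]
    - [[0, 0, 0], [0, 0.0231, 0]]
    - [[0, 0, 0], [0, 0, 0]]

```text
time: 3.15
eef_pos: [0.529, -0.1749, 0.245]
tcp_rot: [-0.474, 0.525, -0.525, 0.473]
contact_force: [-0.0, -0.9, -0.1]
opening: -0.0
```

```bash
python3 - <<'E'
from h import *
st()
E
```

```text
t 3.15 shelf xy [  0.2 -31. ] z 245.0 F [-0.  -0.9 -0.1] open -0.0 q [-0.5   0.03  1.87  0.    1.25 -0.4 ]
[[ 0.001 -0.001  1.   ]
 [-1.     0.     0.001]
 [-0.    -1.    -0.001]]
```

Emit:
send_rows:
  plan:
    - [[0.1, 0.2, 0], [0, 0, 0]]
    - [[0, 0.25, 0], [0, 0, 0]]
    - [[0, 0.25, 0], [0, 0, 0]]
    - [[0, 0.25, 0], [0, 0, 0]]
    - [[0, 0.15, 0], [0, 0, 0]]
    - [[0, 0.1, 0], [0, 0, 0]]
    - [[0, 0.02, 0], [0, 0, 0]]
    - [[0, 0, 0], [0, 0, 0]]

```text
time: 3.95
eef_pos: [0.5283, -0.1871, 0.0992]
tcp_rot: [0.474, -0.525, 0.525, -0.474]
contact_force: [0.9, -0.3, 0.6]
opening: 0.0
```

```bash
python3 - <<'E'
from h import *
st()
a=read_camera("scene")["img"];cv2.imwrite("pics/s1.png",cv2.resize(a[80:300,130:430],None,fx=2.6,fy=2.6))
E
```

```text
t 3.95 shelf xy [  0.8 -43.2] z 99.2 F [ 0.9 -0.3  0.6] open 0.0 q [-0.52  0.2   1.97  0.    0.97 -0.42]
[[ 0.002  0.     1.   ]
 [-1.    -0.     0.002]
 [ 0.    -1.     0.   ]]
```

View pics/s1.png

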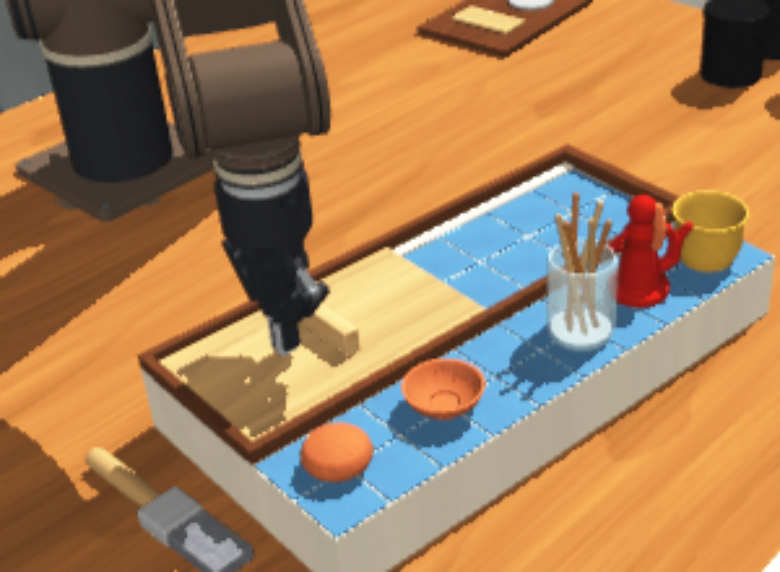

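The tips stand just above the cover, behind the ridge. Now I'll push.

Emit:
send_rows:
  plan:
    - [[-0.06, 0, 0], [0, 0, 0]]
    - [[-0.06, 0, 0], [0, 0, 0]]
    - [[-0.05, 0, 0], [0, 0, 0]]
    - [[-0.05, 0, 0], [0, 0, 0]]
    - [[-0.08, 0, 0], [0, 0, 0]]
    - [[-0.1, 0, 0], [0, 0, 0]]
    - [[-0.1, 0, 0], [0, 0, 0]]
    - [[-0.1, 0, 0], [0, 0, 0]]
    - [[-0.1, 0, 0], [0, 0, 0]]
    - [[-0.1, 0, 0], [0, 0, 0]]
    - [[-0.1, 0, 0], [0, 0, 0]]
    - [[-0.1, 0, 0], [0, 0, 0]]

```text
time: 5.2
eef_pos: [0.5404, -0.0665, 0.0989]
tcp_rot: [-0.474, 0.525, -0.525, 0.474]
contact_force: [-0.3, -2.0, 1.6]
opening: 0.0
```

```bash
python3 - <<'E'
from h import *
st()
E
```

```text
t 5.2 shelf xy [ 0.3 77.9] z 98.9 F [-0.3 -2.   1.6] open 0.0 q [-0.31  0.17  2.   -0.    0.97 -0.21]
[[ 0.001 -0.     1.   ]
 [-1.    -0.     0.001]
 [ 0.    -1.    -0.   ]]
```

Emit:
send_rows:
  plan:
    - [[-0.1, 0, 0], [0, 0, 0]]
    - [[-0.1, 0, 0], [0, 0, 0]]
    - [[-0.1, 0, 0], [0, 0, 0]]
    - [[-0.1, 0, 0], [0, 0, 0]]
    - [[-0.1, 0, 0], [0, 0, 0]]
    - [[-0.1, 0, 0], [0, 0, 0]]
    - [[-0.1, 0, 0], [0, 0, 0]]
    - [[-0.1, 0, 0], [0, 0, 0]]
    - [[-0.1, 0, 0], [0, 0, 0]]
    - [[-0.1, 0, 0], [0, 0, 0]]
    - [[-0.08, 0, 0], [0, 0, 0]]
    - [[-0.04, 0, 0], [0, 0, 0]]

```text
time: 6.4
eef_pos: [0.5542, 0.0671, 0.0988]
tcp_rot: [-0.474, 0.525, -0.525, 0.474]
contact_force: [-0.6, -1.2, 1.6]
opening: 0.0
```

Emit:
send_rows:
  plan:
    - [[-0.04, 0, 0], [0, 0, 0]]
    - [[-0.04, 0, 0], [0, 0, 0]]
    - [[-0.03, 0, 0], [0, 0, 0]]
    - [[-0.03, 0, 0], [0, 0, 0]]
    - [[-0.02, 0, 0], [0, 0, 0]]
    - [[0, 0, 0], [0, 0, 0]]

```text
time: 7.0
eef_pos: [0.5561, 0.0856, 0.0988]
tcp_rot: [-0.473, 0.525, -0.525, 0.474]
contact_force: [-0.0, -1.1, 0.2]
opening: -0.001
```

```bash
python3 - <<'E'
from h import *
st()
a=read_camera("top")["img"];cv2.imwrite("pics/t2.png",cv2.resize(a[130:290,195:455],None,fx=3,fy=3,interpolation=cv2.INTER_CUBIC))
E
```

```text
t 7.0 shelf xy [2.000e-01 2.309e+02] z 98.8 F [-0.  -1.1  0.2] open -0.0 q [-0.03  0.21  1.96  0.    0.97  0.08]
[[ 0.001 -0.     1.   ]
 [-1.     0.001  0.001]
 [-0.001 -1.    -0.   ]]
```

View pics/t2.png

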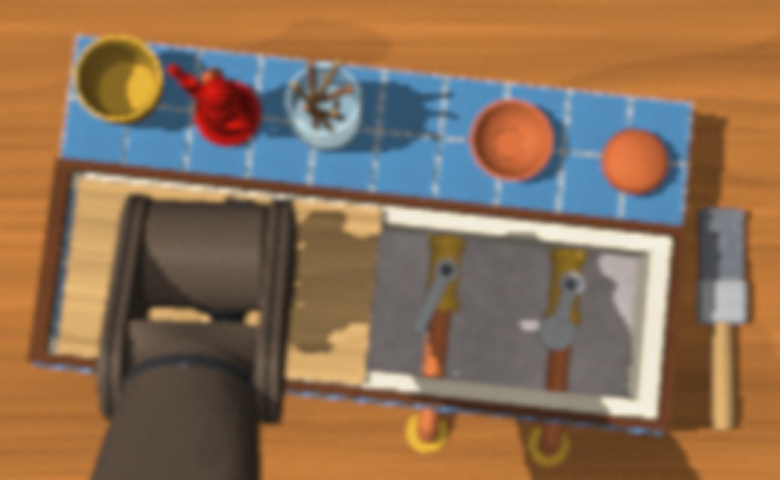

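The cover is nearly home, with a gap of a few mm at the left. The disc handle is the right one (-y): stem near crop (572,284), disc near (556,333). The straight bar runs from (447,270) to (420,325). I'll finish the push.

Emit:
send_rows:
  plan:
    - [[-0.02, 0, 0], [0, 0, 0]]
    - [[-0.02, 0, 0], [0, 0, 0]]
    - [[-0.02, 0, 0], [0, 0, 0]]
    - [[-0.02, 0, 0], [0, 0, 0]]
    - [[0, 0, 0], [0, 0, 0]]

```text
time: 7.55
eef_pos: [0.5562, 0.0933, 0.0987]
tcp_rot: [0.476, -0.524, 0.525, -0.472]
contact_force: [-3.7, -7.3, 2.7]
opening: 0.001
```

```bash
python3 - <<'E'
from h import *
st()
r=read_camera("top")
px=np.array([(572,284),(556,333),(447,270),(420,325),(62,270),(378,300)])/3+[195,130]
print(np.round(to_shelf(ray_to_plane(r,px,[.06,.06,.06,.06,.078,.078]))*1e3))
E
```

```text
t 7.55 shelf xy [ -0.5 238.5] z 98.7 F [-3.7 -7.3  2.7] open 0.0 q [-0.01  0.21  1.95 -0.01  0.98  0.09]
[[ 0.002 -0.003  1.   ]
 [-1.    -0.005  0.002]
 [ 0.005 -1.    -0.003]]
[[ 29. -53.]
 [-15. -43.]
 [ 30.  57.]
 [-20.  75.]
 [ -7. 385.]
 [ -4. 114.]]
```

The cover is against the stop (about 8 N). Disc handle: stem at (30,-55), disc at (-13,-45), angle about 0.23. Next I back off, rise, and go over to the -y side of the disc.

Emit:
send_rows:
  plan:
    - [[0.1, 0, 0], [0, 0, 0]]
    - [[0, -0.25, 0], [0, 0, 0]]
    - [[0, -0.25, 0], [0, 0, 0]]
    - [[0.2, 0, -0.02], [0, 0, 0]]
    - [[0.3, 0, -0.02], [0, 0, 0]]
    - [[0.3, 0, 0], [0, 0, 0]]
    - [[0.3, 0, 0], [0, 0, 0]]
    - [[0.3, 0, 0], [0, 0, 0]]
    - [[0.3, 0, 0], [0, 0, 0]]
    - [[0.3, 0, 0], [0, 0, 0]]
    - [[0.3, 0, 0], [0, 0, 0]]
    - [[0.3, 0, 0], [0, 0, 0]]

```text
time: 8.8
eef_pos: [0.5188, -0.2285, 0.159]
tcp_rot: [0.473, -0.525, 0.525, -0.474]
contact_force: [0.8, 0.5, 0.1]
opening: -0.004
```

Emit:
send_rows:
  plan:
    - [[0.05, 0, 0], [0, 0, 0]]
    - [[0, 0, 0], [0, 0, 0]]

```text
time: 9.0
eef_pos: [0.5182, -0.234, 0.1589]
tcp_rot: [-0.472, 0.526, -0.526, 0.473]
contact_force: [-0.1, 0.5, -0.1]
opening: 0.001
```

```bash
python3 - <<'E'
from h import *
st()
r=read_camera("wrist");cv2.imwrite("pics/w3.png",r["img"])
r=read_camera("top");a=r["img"];cv2.imwrite("pics/t3.png",cv2.resize(a[180:290,195:455],None,fx=3,fy=3,interpolation=cv2.INTER_CUBIC))
E
```

```text
t 9.0 shelf xy [ -4.4 -90.9] z 158.9 F [-0.1  0.5 -0.1] open 0.0 q [-0.6   0.14  1.91  0.    1.09 -0.5 ]
[[-0.002  0.001  1.   ]
 [-1.     0.001 -0.002]
 [-0.001 -1.     0.001]]
```

View pics/w3.png

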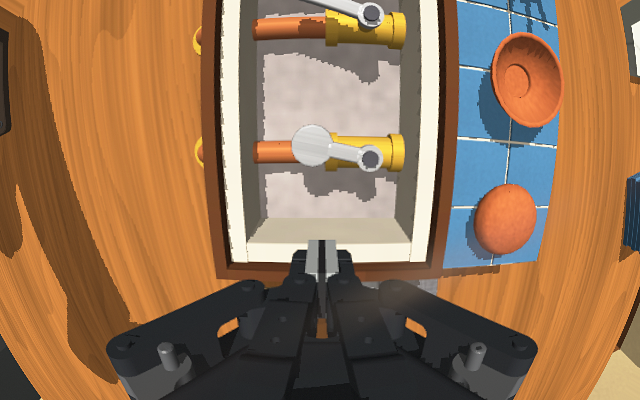

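The wrist view shows the disc at (312,146), the tips at (322,245) inside the opening, and free room on the -y side. I'll descend there.

Emit:
send_rows:
  plan:
    - [[0, 0.2, 0], [0, 0, 0]]
    - [[0, 0.2, 0], [0, 0, 0]]
    - [[0, 0.2, 0], [0, 0, 0]]
    - [[0, 0.12, 0], [0, 0, 0]]
    - [[0, 0.06, 0], [0, 0, 0]]
    - [[0, 0.04, 0], [0, 0, 0]]
    - [[0, 0, 0], [0, 0, 0]]

```text
time: 9.8
eef_pos: [0.5187, -0.2328, 0.0607]
tcp_rot: [0.474, -0.525, 0.525, -0.474]
contact_force: [-0.4, 0.7, -0.5]
opening: -0.005
```

Emit:
send_rows:
  plan:
    - [[-0.05, 0, 0], [0, 0, 0]]
    - [[-0.05, 0, 0], [0, 0, 0]]
    - [[-0.04, 0, 0], [0, 0, 0]]
    - [[-0.04, 0, 0], [0, 0, 0]]
    - [[-0.04, 0, 0], [0, 0, 0]]
    - [[-0.04, 0, 0], [0, 0, 0]]
    - [[0, 0, 0], [0, 0, 0]]

```text
time: 10.5
eef_pos: [0.5219, -0.2015, 0.0608]
tcp_rot: [0.473, -0.525, 0.525, -0.474]
contact_force: [0.1, -1.3, 0.3]
opening: -0.003
```

```bash
python3 - <<'E'
from h import *
st()
r=read_camera("wrist");cv2.imwrite("pics/w4.png",r["img"])
E
```

```text
t 10.5 shelf xy [ -4.  -58.3] z 60.8 F [ 0.1 -1.3  0.3] open -0.0 q [-0.55  0.26  1.98  0.    0.9  -0.45]
[[ 0.001  0.001  1.   ]
 [-1.     0.     0.001]
 [-0.    -1.     0.001]]
```

View pics/w4.png

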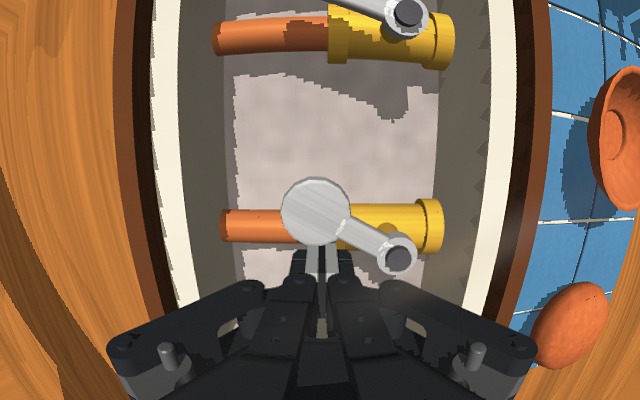

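The tips push the disc, and the handle is at about 30° now. I'll go on along +y, curving into +x.

Emit:
send_rows:
  plan:
    - [[-0.04, 0, 0.005], [0, 0, 0]]
    - [[-0.04, 0, 0.005], [0, 0, 0]]
    - [[-0.04, 0, 0.01], [0, 0, 0]]
    - [[-0.04, 0, 0.01], [0, 0, 0]]
    - [[-0.04, 0, 0.01], [0, 0, 0]]
    - [[-0.04, 0, 0.01], [0, 0, 0]]
    - [[-0.04, 0, 0.01], [0, 0, 0]]
    - [[-0.04, 0, 0.01], [0, 0, 0]]
    - [[0, 0, 0], [0, 0, 0]]

```text
time: 11.45
eef_pos: [0.5335, -0.164, 0.0604]
tcp_rot: [-0.474, 0.526, -0.524, 0.473]
contact_force: [-1.9, -0.8, 0.9]
opening: -0.001
```

```bash
python3 - <<'E'
from h import *
st()
r=read_camera("wrist");cv2.imwrite("pics/w5.png",r["img"])
E
```

```text
t 11.45 shelf xy [  3.6 -19.7] z 60.4 F [-1.9 -0.8  0.9] open -0.0 q [-0.48  0.26  1.98  0.    0.9  -0.38]
[[ 0.001 -0.002  1.   ]
 [-1.     0.001  0.001]
 [-0.001 -1.    -0.002]]
```

View pics/w5.png

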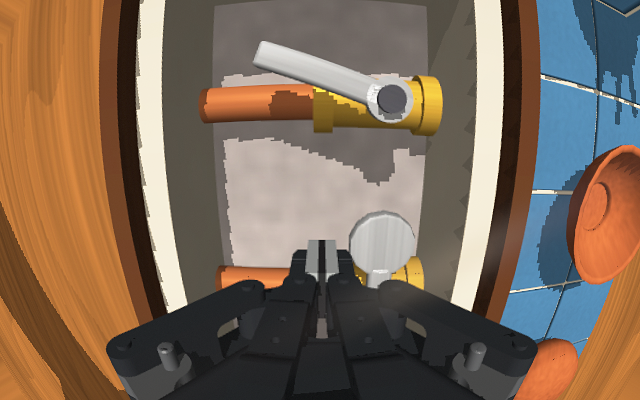

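The disc now sits beside the tips on the +x side, nearly shut. I'll push along +x to its stop.

Emit:
send_rows:
  plan:
    - [[-0.01, 0, 0.02], [0, 0, 0]]
    - [[0, 0, 0.02], [0, 0, 0]]
    - [[0, 0, 0.01], [0, 0, 0]]
    - [[0, 0, 0], [0, 0, 0]]

```text
time: 11.9
eef_pos: [0.5352, -0.1638, 0.0596]
tcp_rot: [-0.477, 0.529, -0.521, 0.471]
contact_force: [-15.1, -3.7, 9.8]
opening: 0.002
```

The force rose to 15 N, so the handle is at its stop. I'll back off and rise to look.

Emit:
send_rows:
  plan:
    - [[0, 0, -0.06], [0, 0, 0]]
    - [[0, 0, -0.1], [0, 0, 0]]
    - [[0, 0, 0], [0, 0, 0]]
    - [[0, -0.25, 0], [0, 0, 0]]
    - [[0, -0.3, 0], [0, 0, 0]]
    - [[0, -0.35, 0], [0, 0, 0]]
    - [[0, -0.35, 0], [0, 0, 0]]
    - [[0.35, 0, -0.2], [0, 0, 0]]
    - [[0.35, 0, -0.2], [0, 0, 0]]
    - [[0.35, 0, 0], [0, 0, 0]]
    - [[0.35, 0, 0], [0, 0, 0]]
    - [[0, 0, 0], [0, 0, 0]]

```text
time: 13.1
eef_pos: [0.4554, -0.3283, 0.211]
tcp_rot: [0.472, -0.525, 0.527, -0.472]
contact_force: [0.2, -0.6, -0.7]
opening: 0.002
```

```bash
python3 - <<'E'
from h import *
st()
a=read_camera("top")["img"];cv2.imwrite("pics/t6.png",cv2.resize(a[130:290,195:455],None,fx=3,fy=3,interpolation=cv2.INTER_CUBIC))
E
```

```text
t 13.1 shelf xy [ -57.  -191.2] z 211.0 F [ 0.2 -0.6 -0.7] open 0.0 q [-0.81  0.07  1.89 -0.    1.18 -0.7 ]
[[-0.004  0.002  1.   ]
 [-1.    -0.002 -0.004]
 [ 0.002 -1.     0.002]]
```

View pics/t6.png

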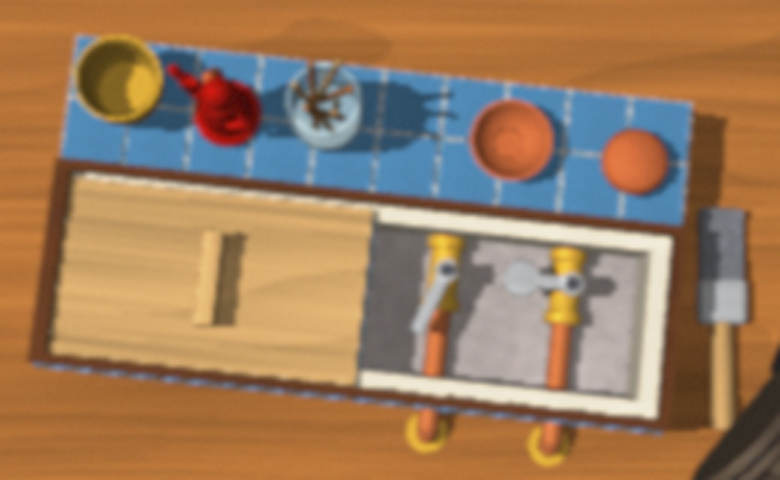

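The disc (519,277) and stem (572,284) lie along the track, so the handle is fully shut. The cover is at the far stop, and the straight handle and the bystanders look unchanged. Handing in.

```bash
python3 - <<'E'
from plant import *
print(sign_off())
E
```

```text
the job is handed in; nothing more can be done
None
```

The cover is at the far stop, and the disc handle is pushed clockwise to its stop, across its pipe. I handed the job in after about 13 s of the 51 s; `sign_off()` gives no verdict, so the result rests on my own checks.

- **Cover:** I pushed it along its track with closed fingertips on the ridge until it met the stop, where the force rose to about 8 N. The cover wasn't lifted.
- **Disc handle:** It was the valve at y = -55 mm, standing at about 0.23 rad. I pushed it until it stopped turning, at about 15 N. In the final picture its bar lies parallel to the shelf's long edge, which is fully shut within what I can read from the image.
- **Everything else:** By eye, in the final top view, the straight handle and all the bystanders are where they were. I didn't measure their positions.
- **Arm:** It was clear of everything at hand-in, with a contact force below 1 N, which is sensor noise.

No check failed or disagreed.

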